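# Stow the bait tin in the rack corner and drop the gate bar

## Task

Stow the bait tin: slide it flat along the shelf into the corner where the back rail meets the cheek of the rod rack, until it sits square and flush against both. Shut it in by swinging the raised oak gate bar right down over its peg, and leave the rest of the gear on the shelf where it stands.

Things in the scene. Friction and masses are not known exactly. Their poses are not given: they have to be found in the camera images.
- bait_tin: Closed aluminium tin with a dented lid, upright on the shelf: 90 mm (its x) by 120 mm (its y) by 55 mm high, straight sides, 0.3 to 0.65 kg. Too wide to grasp; 2 to 9 N pushes it along. Origin at the centre of its underside, z up. It starts on the robot's side of the rack's bay, its axes turned up to 0.4 rad from the rack's.
- rack: Pine rod-butt rack screwed to the shelf, turned up to 0.2 rad. Origin on the shelf at the inside corner of rail and cheek; x points away from the robot (through the rail), y to the robot's left along the rail, z up. The tin's bay is at x < 0, y > 0: open in front and at its left, floored by the shelf. The tin at home has its origin at x -45, y 60 mm, axes parallel to the rack's.
- rail (a point): Middle of the top front edge of the back rail (rack x 0, y 85, z 45 mm). The rail's face is the rack's plane x = 0 from y = -90 to +260 mm; it is 45 mm high and 22 mm thick towards +x.
- cheek (a point): Top front corner of the cheek (rack x -99, y 0, z 70 mm). The cheek's face is the rack's plane y = 0 from x = -99 mm to the rail; 70 mm high, 20 mm thick towards -y. Beyond it (y -20 to -62 mm) stand two rod butts up to 235 mm high, then the bar's post to y = -90 mm, 70 mm high.
- gate_bar (a joint): Angle of the oak gate bar, rad: 0 = level across the front of the bay, down on the peg's shoulder (its stop); starts raised nearly upright, 1.35 to 1.62 (stop 1.75). It swings in the rack's y-z plane, the free end coming down towards rack +y. The pivot is stiff (0.35 N m): the bar stays where it is left and must be pushed or led all the way down.
- gate_pivot (a point): The bar's pivot on its mid-line: rack x -113, y -76, z 50 mm; the bolt lies along the rack's x. The bar is 26 mm thick (rack x -126 to -100 mm) and 30 mm wide in the plane of the swing; level, it spans z 35 to 65 mm. It cannot come down while the tin stands more than 10 mm out from the rail.
- gate_end (a point): Centre of the gate bar's forked free end, 302 mm from the pivot along the bar.
- peg (a point): Shoulder of the upright turned oak peg on which the lowered bar rests, 35 mm above the shelf; the shoulder is 22 mm in diameter (foot 28 mm), a 9 mm pin rises from it to 72 mm above the shelf and stands in the bar's forked end when the bar is down. Fixed to the shelf at rack x = -113, y = 205 mm.
- weight_large: Bystander: lead cannonball trolling weight with a flat base and brass eye, 74 mm in diameter, 88 mm high with the eye, 2.1 kg, standing near the rail's left end. Origin at the centre of its base.
- weight_small: Bystander: the smaller lead cannonball weight, 61 mm in diameter, 75 mm high with the eye, 1.2 kg. Origin at the centre of its base.
- marlinspike: Bystander: horn-handled steel marlinspike lying flat, 210 mm long, 25 mm high. Origin on the shelf under the front end of the handle, x towards the point.
- plug: Bystander: red wooden diving plug with an aluminium lip and a treble hook, lying, about 185 mm long overall, 33 mm high. Origin under its middle, x towards the lip.
- winder: Bystander: empty flat pine line winder, 190 x 98 x 14 mm. Origin under its middle, x along its long side.
- tackle_block: Bystander: oak tackle block with a brass sheave standing on edge, 64 mm long plus a steel shackle at its +x end, 64 mm high, 44 mm wide. Origin under its middle.
- thermos: Bystander: small steel thermos flask with a black cup, standing, 68 mm in diameter, 150 mm high. Origin at the centre of its base.
Things that resemble listed ones, but are neither listed nor needed, are in the scene too. What is shaped like the bait_tin but blue or turquoise is not meant.

How it is judged:
By the outcome, as a careful person would: the job done as asked, in the order asked, and still so for the second after the job is handed in, with the robot touching nothing.
It also fails if it takes over 67 s, if anything falls off the work surface, if the arm or the gripper's body presses on something with over 40 N, if the wrist force passes 120 N, or if a joint passes its speed limit or range.

## Robot

A 6-joint arm with a two-finger parallel gripper is mounted at the origin on the work surface. World frame = base frame: x ahead of the robot, y to its left, z up, the work surface at z = 0. Lengths are in m, angles in rad, forces in N, time in s.
With the tool pointing down it reaches from about 0.25 to 0.85 m from the base axis. Payload 12.5 kg.
Tool frame: the origin (TCP) lies at the centre of the arm's flange, where the gripper is bolted on; the fingertips stand 186 mm ahead of it and the grasp point (between the pads) lies 167 mm ahead of it; z points along the fingers, y is the line along which they close (so a half turn about z gives the same grasp; the last joint's range is limited). The gripper opens to 93 mm and grips with 3 to 60 N. Pads are 15 mm wide; open, the fingers measure 128 mm over their backs; the gripper's body (75 mm by 188 mm) begins 65 mm behind the grasp point.
Start: joints at [-0.085, 0.351, 1.652, -0, 1.139, -0.085], TCP at [0.55, 0, 0.405] pointing down, gripper open.
Joint ranges: [-2.75, 2.75], [-0.79, 2.1], [0.01, 2.65], [-1.57, 4.71], [0.07, 3.14], [-2.87, 2.87]. Speed limits (rad/s): [2.22, 2.22, 2.79, 3.14, 3.14, 3.14].

## Interface

Orientations are given as a unit quaternion [w, x, y, z].
In Python, from station import robot gives the robot as it stands.
- The arm moves only by the shell command python3 -m creep 'ROWS' [FORCE]. ROWS is JSON, a list of rows, each a list of 3 entries, a list of its own where there are three numbers: the turn, a rotation vector about the tool's x, y, z in degrees, then the shift along the tool's x, y, z in m, then the finger opening in m, from 0 to 0.093. In form: [[[rx, ry, rz], [x, y, z], grip], ...]. A call has 1 to 20 rows; each row is the pose to reach, as a shift and turn from the pose commanded when the call began, along the tool's axes at that moment; what a row does not reach only later rows make up. A row lasts 1/10 s, in which the tool goes at most 50 mm and 8.59 degrees, less where a joint would pass 70% of its speed; a pose out of reach is approached as far as the arm can. A call with a gripper value outside its range is refused whole. The fingers move at their own pace and stop on an object; FORCE is the grip in N (left out, the last holds). Time passes only in rows, so rows that repeat a pose let the fingers close. It gives the time, the measured TCP pose, the force, the opening and the grip force at its end, in the units of the state.
- robot.read_state(): the state, without advancing time (a new reading comes with each control period).
- robot.camera(name): name is "scene" or "side" or "wrist"; returns (picture, depth): 420x560x3 uint8, red, green, blue; 420x560 float32, m along the optical axis (not along the pixel's ray), 0 where there is no reading.
- robot.calibration(name): a dict with "vfov" (degrees; the focal length in pixels is half the picture's height over the tangent of half this angle, whatever the lens; pixels are square), "cx", "cy" (the principal point, pixels), "extrinsics" (4x4, takes a point from world to camera coordinates). Camera axes: x right, y up, looking along -z (the intrinsics and any distortion apply to the point x, -y, -z); pixel columns grow to the right and rows downward; lengths in m; the calibration is good to about 2 mm. A picture is of the moment at which its call begins: read the wrist's pose just before it. calibration takes no time and is no camera call; for the wrist camera it gives the pose at the moment of the call.
- robot.job_done(): hands the job in; it is judged then, once.
The state is a dict: "time": time; "joint_pos": joint angles; "joint_vel": joint speeds; "joint_efforts": joint torques, N m; "position": TCP position; "ee_rot": TCP orientation; "contact_force": force on the tool from outside, world axes, zero at the start; "ft_torque": the same for the moment, N m; "grip_width": finger opening in m; "grasp_force": force on a finger pad.
Only numpy, scipy, OpenCV 4.12 (cv2) and the standard library are available. Lean on these libraries where they do the work, as an engineer would, in place of code of your own. Each camera call takes 0.05 s, during which the arm holds its last target. There are 200 camera calls.

## Working session

There is one attempt and no reset: what is moved stays moved. The work goes in short steps, Python scripts to look and compute and a shell command to move; the robot and the scene stay as the last step left them, time stands still between calls to the robot, and variables do not carry over. Pictures are saved under pics/ and viewed, at most 10 in all, crops included, and the job is handed in when it is done.

```bash
ls; mkdir -p pics; cat > h.py <<'E'
import numpy as np, cv2
from station import robot
def grab(n):
    c=robot.calibration(n); im,d=robot.camera(n); return im,d,c
def P(d,c,u,v):
    f=d.shape[0]/2/np.tan(np.radians(c["vfov"])/2)
    u=np.asarray(u);v=np.asarray(v);z=d[v.astype(int),u.astype(int)]
    p=np.stack([(u-c["cx"])/f*z,-(v-c["cy"])/f*z,-z,np.ones_like(z)],-1)
    return (p@np.linalg.inv(np.array(c["extrinsics"])).T)[...,:3]
def cloud(d,c):
    v,u=np.mgrid[0:d.shape[0],0:d.shape[1]]; X=P(d,c,u,v); X[d==0]=np.nan; return X
E
python3 - <<'E'
from h import *
for n in("scene","side","wrist"):
    im,d,c=grab(n); np.savez(f"{n}0.npz",im=im,d=d,X=cloud(d,c)); cv2.imwrite(f"pics/{n}0.png",im[...,::-1])
    print(n,{k:(v if k!="extrinsics" else 0) for k,v in c.items()}, np.linalg.inv(np.array(c["extrinsics"]))[:3,3].round(3))
E
```

```text
pics
scene {'vfov': 53.40912344353456, 'cx': 277.801810232335, 'cy': 212.55603966088515, 'extrinsics': 0} [ 1.061 -0.266  1.027]
side {'vfov': 43.2865690302279, 'cx': 280.42473388073876, 'cy': 203.9735081952832, 'extrinsics': 0} [ 0.226 -1.177  0.894]
wrist {'vfov': 64.45748417623368, 'cx': 280.6007093417699, 'cy': 204.51876306775648, 'extrinsics': 0} [0.55  0.067 0.384]
```

View pics/scene0.png

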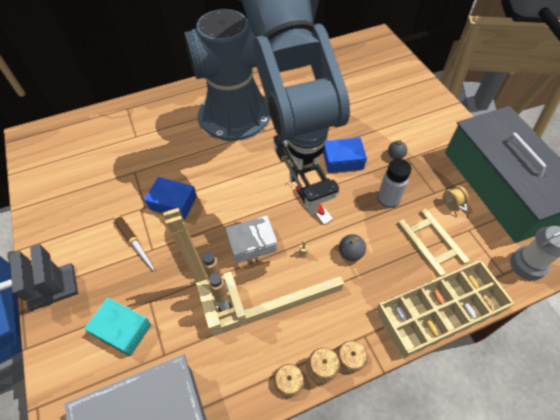

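View pics/side0.png

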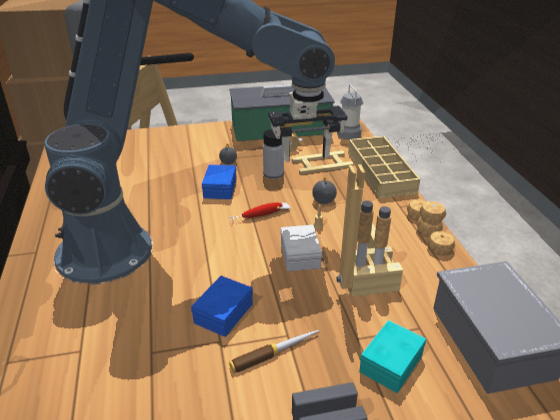

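The scene picture shows the plain aluminium tin at about (251,238); the side view has it at (301,247). Two blue tins, scene (170,197) and (345,155), and a turquoise one at (118,327) have the same shape but are excluded by colour. The rack's rail runs scene (210,325) to (340,288), the gate bar stands up at (185,245), and the peg is at (303,250).

```bash
python3 - <<'E'
from h import *
D={n:np.load(n+"0.npz") for n in("scene","side","wrist")}
for n,(u,v) in dict(scene=(251,238),side=(301,240)).items(): print(n,D[n]["X"][v,u].round(3))
S=D["scene"]["X"]
for nm,(u,v) in dict(shelf=(280,290),railL=(338,287),railm=(275,306),cheek=(233,285),peg=(303,250),wl=(352,243),shelf2=(100,260)).items(): print(nm,S[v,u].round(3))
# side & scene: tin lid points
for n in D:
    X=D[n]["X"].reshape(-1,3); im=D[n]["im"].reshape(-1,3).astype(int)
    c0=S[238,251]
    m=(np.abs(X[:,2]-.055)<.006)&(np.hypot(*(X[:,:2]-c0[:2]).T)<.085)&(np.ptp(im,axis=1)<40)
    if m.sum()>30: print(n,m.sum(),"lid",cv2.minAreaRect(X[m,:2].astype(np.float32)*1000), np.median(X[m,2]))
    r=(np.abs(X[:,2]-.045)<.005)&(np.abs(X[:,0]-.8)<.15)&(np.abs(X[:,1]-.0)<.3)&(np.ptp(im,axis=1)>40)
    print(n,"rail pts",r.sum())
# height map of top view
a=S[...,2]; print("flat z med",np.nanmedian(a[100:300,50:450]))
# crop enlarged of scene and wrist
im=D["scene"]["im"][180:350,140:370]
w=D["wrist"]["im"]
cv2.imwrite("pics/crop.png",np.vstack([cv2.resize(im,(560,414),interpolation=cv2.INTER_CUBIC)[...,::-1]]))
E
```

```text
scene [ 0.517 -0.131  0.051]
side [ 0.508 -0.131  0.056]
shelf [ 0.665 -0.11   0.001]
railL [0.727 0.025 0.03 ]
railm [ 0.715 -0.144  0.043]
cheek [ 0.634 -0.222  0.069]
peg [ 0.6   -0.015  0.039]
wl [0.645 0.103 0.069]
shelf2 [ 0.391 -0.53   0.002]
scene 1209 lid ((508.6376953125, -129.0965576171875), (117.0318603515625, 89.92533111572266), 86.06651306152344) 0.05291790333700774
scene rail pts 2426
side 1020 lid ((505.8656311035156, -129.03604125976562), (125.64671325683594, 88.7229995727539), 85.346923828125) 0.05526637205219753
side rail pts 862
wrist 4770 lid ((507.4261169433594, -127.43418884277344), (118.1595687866211, 87.06978607177734), 85.71924591064453) 0.053389563638028076
wrist rail pts 2593
flat z med 0.00028751511445379574
```

View pics/crop.png

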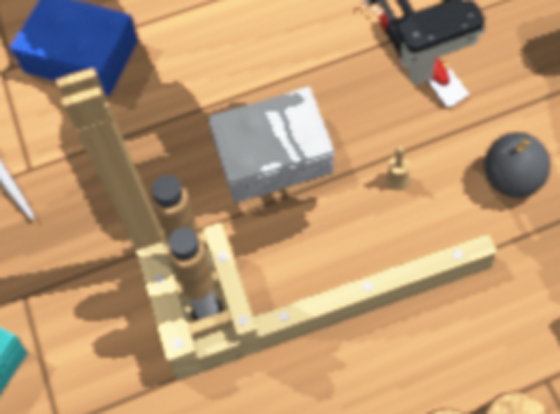

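View pics/wrist0.png

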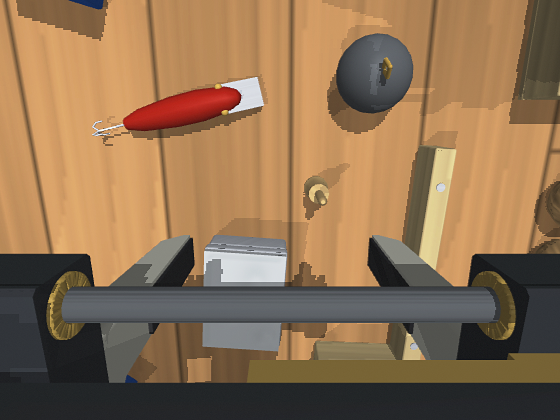

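The crop confirms the bare aluminium tin with lid dents in front of the bay. The wrist view shows it at (245,295), the peg at (318,190), the rail at (435,210), and the red plug at (185,105) off to the left. Next I fit the rack frame.

```bash
python3 - <<'E'
from h import *
from scipy.optimize import least_squares
R=[]
for n in("scene","side","wrist"):
    D=np.load(n+"0.npz"); X=D["X"].reshape(-1,3); im=D["im"].reshape(-1,3).astype(int)
    ok=~np.isnan(X[:,0])
    for nm,z,t,box in(("rail",.045,.004,(.64,.80,-.32,.05)),("cheek/post",.07,.004,(.55,.74,-.36,-.17))):
        m=ok&(abs(X[:,2]-z)<t)&(X[:,0]>box[0])&(X[:,0]<box[1])&(X[:,1]>box[2])&(X[:,1]<box[3])
        Y=X[m,:2]*1000
        if len(Y)>20:
            # biggest cluster extents
            r=cv2.minAreaRect(Y.astype(np.float32)); print(n,nm,len(Y),np.round(r[0],1),np.round(r[1],1),round(r[2],1), np.round(cv2.boxPoints(r)).tolist())
    # rail line from y>-.15
    m=ok&(abs(X[:,2]-.045)<.004)&(X[:,0]>.64)&(X[:,0]<.80)&(X[:,1]>-.15)&(X[:,1]<.05); Y=X[m,:2]*1000
    if len(Y)>20: r=cv2.minAreaRect(Y.astype(np.float32)); print("  rail left part",np.round(r[0],1),np.round(r[1],1),round(r[2],2),"fit",cv2.fitLine(Y.astype(np.float32),cv2.DIST_HUBER,0,.01,.01).ravel().round(3))
    # bar: points z>.09 in box
    m=ok&(X[:,2]>.1)&(X[:,2]<.36)&(X[:,0]>.54)&(X[:,0]<.66)&(X[:,1]>-.36)&(X[:,1]<-.15)
    if m.sum(): 
        b=X[m]*1000; print("  bar",m.sum(),b.min(0).round(),b.max(0).round(), cv2.fitLine(b.astype(np.float32),cv2.DIST_HUBER,0,.01,.01).ravel().round(3))
E
```

```text
scene rail 1056 [ 692.6 -133.9] [348.1  57.7] 87.3 [[656.0, -306.0], [713.0, -309.0], [730.0, 39.0], [672.0, 41.0]]
scene cheek/post 1030 [ 651.5 -263.2] [ 89.3 126.4] 87.4 [[586.0, -305.0], [713.0, -311.0], [717.0, -221.0], [590.0, -216.0]]
  rail left part [713.  -55.3] [189.1  24.3] 87.27 fit [ 4.60000e-02  9.99000e-01  7.13216e+02 -5.58460e+01]
  bar 1424 [ 562. -311.  101.] [ 660. -242.  356.] [-4.00000e-02 -4.60000e-02  9.98000e-01  5.90143e+02 -2.91128e+02
  2.57839e+02]
side rail 137 [ 714.5 -155.2] [330.5  68.4] 75.5 [[640.0, -307.0], [706.0, -324.0], [789.0, -4.0], [723.0, 13.0]]
side cheek/post 688 [ 638.9 -262.7] [ 92.7 148.6] 87.7 [[563.0, -306.0], [711.0, -312.0], [715.0, -219.0], [566.0, -213.0]]
  rail left part [717.6 -68.9] [163.9  17.2] 80.3 fit [ 3.13000e-01  9.50000e-01  7.08676e+02 -1.19122e+02]
  bar 2382 [ 562. -312.  100.] [ 660. -243.  356.] [-2.41000e-01 -1.76000e-01  9.54000e-01  5.90653e+02 -2.90629e+02
  2.35364e+02]
wrist rail 2864 [710.3 -85.2] [251.4  23.1] 87.2 [[693.0, -210.0], [716.0, -211.0], [728.0, 40.0], [705.0, 41.0]]
  rail left part [713.1 -26.2] [133.3  23.1] 87.24 fit [ 2.90000e-02  1.00000e+00  7.12927e+02 -1.93920e+01]
```

```bash
cat >> h.py <<'E'
from scipy.spatial.transform import Rotation as Ro
A=-0.0475; O=np.array([.6925,-.219])
xr=np.array([np.cos(A),np.sin(A)]); yr=np.array([-np.sin(A),np.cos(A)])
def rack(p): d=np.asarray(p)[...,:2]-O; return np.stack([d@xr,d@yr,np.asarray(p)[...,2]],-1)*1000
def tool():
    s=robot.read_state(); q=s["ee_rot"]; R=Ro.from_quat([q[1],q[2],q[3],q[0]]).as_matrix()
    tip=np.array(s["position"])+.186*R[:,2]
    W=np.array([[*xr,0],[*yr,0],[0,0,1]])
    print("t",round(s["time"],2),"tip rack mm",rack(tip).round(1),"tool axes in rack (cols)\n",(W@R).round(3),"\nF",np.round(s["contact_force"],1),"w",round(s["grip_width"],4)); return R
E
python3 - <<'E'
from h import *
tool()
for n in("scene","side","wrist"):
    D=np.load(n+"0.npz"); X=rack(D["X"].reshape(-1,3)); X=X[~np.isnan(X[:,0])]
    b=X[(abs(X[:,0]+113)<16)&(X[:,2]>100)&(X[:,2]<375)&(X[:,1]>-130)&(X[:,1]<60)]
    for lo in(110,170,230,290,330):
        q=b[(b[:,2]>lo)&(b[:,2]<lo+25)]
        if len(q): print(n,lo,"y",np.percentile(q[:,1],[2,98]).round(1),"x",np.percentile(q[:,0],[2,98]).round(1),len(q),"zmax",q[:,2].max().round())
    r=X[(X[:,0]>-95)&(X[:,0]<0)&(X[:,1]>-70)&(X[:,1]<-10)&(X[:,2]>100)&(X[:,2]<260)]
    if len(r): print(" rods x,y,z",np.percentile(r,[2,98],axis=0).round(0).tolist())
    p=X[(np.hypot(X[:,0]+113,X[:,1]-205)<25)&(X[:,2]>25)&(X[:,2]<80)]
    if len(p): print(" peg",np.median(p,0).round(1),len(p),p[:,2].max().round())
    t=X[(abs(X[:,2]-54)<5)&(X[:,0]>-260)&(X[:,0]<-120)&(X[:,1]>-5)&(X[:,1]<160)]
    if len(t): print(" tin",np.round(cv2.minAreaRect(t[:,:2].astype(np.float32))[0],1),cv2.minAreaRect(t[:,:2].astype(np.float32))[1:])
    w=X[(X[:,2]>60)&(X[:,2]<95)&(np.hypot(X[:,0]+62,X[:,1]-320)<60)]
    if len(w): print(" wl",np.percentile(w,[2,50,98],axis=0).round(0).tolist())
E
```

```text
t 0.15 tip rack mm [-153.   212.   218.3] tool axes in rack (cols)
 [[-0.047  0.999 -0.001]
 [ 0.999  0.047  0.   ]
 [ 0.    -0.001 -1.   ]] 
F [-0.5  0.3  0.3] w 0.093
scene 110 y [-92.  -63.2] x [-111.6  -97.8] 68 zmax 135.0
scene 170 y [-93.6 -64.2] x [-114.6  -97.7] 78 zmax 195.0
scene 230 y [-94.3 -65.4] x [-116.9  -97.5] 91 zmax 255.0
scene 290 y [-95.7 -66.4] x [-117.3  -97.3] 116 zmax 315.0
scene 330 y [-96.6 -67.3] x [-124.2  -97.6] 279 zmax 355.0
 rods x,y,z [[-73.0, -56.0, 118.0], [-6.0, -27.0, 236.0]]
 peg [-108.6  201.4   36.2] 77 75.0
 tin [-187.9   81.1] ((117.03185272216797, 89.92530822753906), 88.78804016113281)
 wl [[-87.0, 304.0, 60.0], [-65.0, 323.0, 65.0], [-44.0, 348.0, 82.0]]
side 110 y [-94.1 -64.2] x [-125.6  -99.8] 118 zmax 135.0
side 170 y [-95.3 -66.3] x [-125.6  -99.7] 136 zmax 194.0
side 230 y [-95.8 -67.3] x [-125.4 -100.5] 143 zmax 255.0
side 290 y [-96.4 -67.4] x [-125.3  -99.7] 182 zmax 315.0
side 330 y [-97.  -66.2] x [-125.   -99.3] 201 zmax 355.0
 rods x,y,z [[-80.0, -57.0, 104.0], [-11.0, -35.0, 237.0]]
 peg [-112.7  202.5   37.7] 81 73.0
 tin [-190.2   81.7] ((126.81700134277344, 89.57987976074219), 88.33500671386719)
 wl [[-92.0, 301.0, 60.0], [-70.0, 319.0, 67.0], [-44.0, 340.0, 84.0]]
 peg [-114.   207.9   35.1] 362 73.0
 tin [-189.2   82.7] ((118.15966796875, 87.06969451904297), 88.44071197509766)
 wl [[-90.0, 305.0, 60.0], [-69.0, 327.0, 66.0], [-46.0, 349.0, 82.0]]
```

```bash
python3 - <<'E'
from h import *
D=np.load("scene0.npz"); 
for nm,(u,v) in dict(blueL=(170,190),blueR=(345,150),plugtail=(300,190)).items(): print(nm,D["X"][v,u].round(3),rack(D["X"][v,u]).round())
E
python3 -m creep '[[[0,0,92.7],[-0.117,-0.115,0.12],0.05],[[0,0,92.7],[-0.117,-0.115,0.12],0.05],[[0,0,92.7],[-0.117,-0.115,0.12],0.05],[[0,0,92.7],[-0.117,-0.115,0.12],0.05],[[0,0,92.7],[-0.117,-0.115,0.12],0.05],[[0,0,92.7],[-0.117,-0.115,0.12],0.05],[[0,0,92.7],[-0.117,-0.115,0.12],0.05],[[0,0,92.7],[-0.117,-0.115,0.12],0.05],[[0,0,92.7],[-0.117,-0.115,0.12],0.05],[[0,0,92.7],[-0.117,-0.115,0.12],0.05],[[0,0,92.7],[-0.117,-0.115,0.12],0.05],[[0,0,92.7],[-0.117,-0.115,0.12],0.05],[[0,0,92.7],[-0.117,-0.115,0.12],0.05],[[0,0,92.7],[-0.117,-0.115,0.12],0.05]]'
python3 -c "
from h import *
tool(); im,d,c=grab('wrist'); np.savez('w1.npz',im=im,X=cloud(d,c)); cv2.imwrite('pics/w1.png',im[...,::-1])"
```

```text
blueL [ 0.277 -0.291  0.053] [-412.  -91.   53.]
blueR [0.342 0.245 0.053] [-372.  447.   53.]
plugtail [ 0.603 -0.035  0.324] [-98. 180. 324.]
time: 1.55
position: [0.435, -0.117, 0.2847]
ee_rot: [0.0, 1.0, -0.022, -0.0]
contact_force: [-1.3, 0.4, -0.3]
grip_width: 0.0499
grasp_force: 0.0
t 1.55 tip rack mm [-262.1   89.7   98.7] tool axes in rack (cols)
 [[ 1.     0.003 -0.   ]
 [ 0.003 -1.    -0.   ]
 [-0.     0.    -1.   ]] 
F [-1.3  0.4 -0.3] w 0.0499
```

View pics/w1.png

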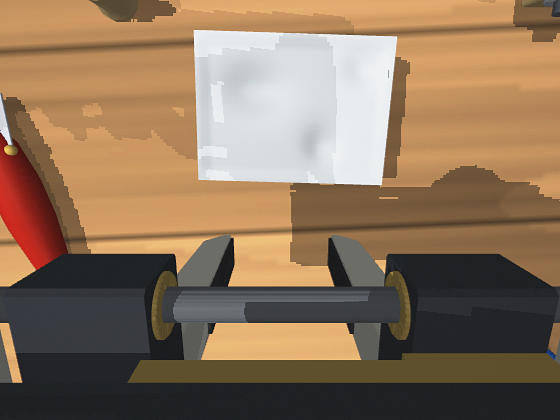

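The tin's lid fills (195–395, 30–185), turned only slightly. The fingers straddle its front face and the plug at (30,220) is clear, so I'll descend and push.

```bash
python3 -m creep '[[[0,0,0],[0,0,0.045],0.05],[[0,0,0],[0,0,0.084],0.05],[[0,0,0],[0.010,0,0.084],0.05],[[0,0,0],[0.020,0,0.084],0.05],[[0,0,0],[0.030,0,0.084],0.05],[[0,0,0],[0.040,0,0.084],0.05],[[0,0,0],[0.050,0,0.084],0.05],[[0,0,0],[0.060,0,0.084],0.05],[[0,0,0],[0.070,0,0.084],0.05],[[0,0,0],[0.080,0,0.084],0.05],[[0,0,0],[0.090,0,0.084],0.05],[[0,0,0],[0.100,0,0.084],0.05],[[0,0,0],[0.110,0,0.084],0.05],[[0,0,0],[0.120,0,0.084],0.05],[[0,0,0],[0.130,0,0.084],0.05],[[0,0,0],[0.137,0,0.084],0.05],[[0,0,0],[0.142,0,0.084],0.05],[[0,0,0],[0.146,0,0.084],0.05],[[0,0,0],[0.146,0,0.084],0.05]]' 15
cat > look.py <<'E'
from h import *
tool(); im,d,c=grab('wrist')
X=rack(cloud(d,c)); m=(abs(X[...,2]-54)<5)&(X[...,0]>-230)&(X[...,0]<15)&(X[...,1]>-40)&(X[...,1]<190)&(np.ptp(im.astype(int),axis=2)<30)&(im.mean(2)>70)
n,l,s,_=cv2.connectedComponentsWithStats(m.astype(np.uint8)); k=1+np.argmax(s[1:,4]); t=X[l==k]
r=cv2.minAreaRect(t[:,:2].astype(np.float32)); print("tin",len(t),np.round(r[0],1),np.round(r[1],1),round(r[2],2),"z",np.median(t[:,2]).round(1),"p1/99",np.percentile(t,[.5,99.5],axis=0)[:,:2].round(1).tolist())
q=X[(abs(X[...,2]-45)<3)&(abs(X[...,0]-11)<25)&(X[...,1]>-20)&(X[...,1]<250)]
if len(q)>50: print("rail x",np.percentile(q[:,0],[1,99]).round(1))
E
python3 look.py
```

```text
time: 3.5
position: [0.5813, -0.1239, 0.2007]
ee_rot: [0.0, 1.0, -0.024, 0.001]
contact_force: [-0.3, -0.1, 0.1]
grip_width: 0.0502
grasp_force: 0.0
t 3.5 tip rack mm [-115.3   89.7   14.7] tool axes in rack (cols)
 [[ 1.     0.     0.001]
 [ 0.    -1.    -0.   ]
 [ 0.001  0.    -1.   ]] 
F [-0.3 -0.1  0.1] w 0.0502
tin 72309 [-62.3  83.6] [118.1  90.8] 89.97 z 53.4 p1/99 [[-105.9, 25.7], [-17.5, 141.5]]
rail x [-14.   -4.7]
```

```bash
python3 -m creep '[[[0,0,0],[0.006,0,0],0.05],[[0,0,0],[0.011,0,0],0.05],[[0,0,0],[0.014,0,0],0.05],[[0,0,0],[0.015,0,0],0.05],[[0,0,0],[0.016,0,0],0.05],[[0,0,0],[0.016,0,0],0.05]]'; python3 look.py
```

```text
time: 4.15
position: [0.5969, -0.1246, 0.2007]
ee_rot: [-0.0, 1.0, -0.024, 0.0]
contact_force: [-0.5, -0.2, -0.6]
grip_width: 0.05
grasp_force: 0.6
t 4.15 tip rack mm [-100.    89.8   14.7] tool axes in rack (cols)
 [[ 1.  0.  0.]
 [ 0. -1.  0.]
 [ 0. -0. -1.]] 
F [-0.5 -0.2 -0.6] w 0.05
tin 72132 [-47.2  83.8] [118.6  90.6] 90.0 z 53.4 p1/99 [[-90.4, 25.8], [-2.5, 141.5]]
rail x [-8.3 10.4]
```

```bash
python3 -m creep '[[[0,0,0],[0.001,0,0],0.05],[[0,0,0],[0.002,0,0],0.05],[[0,0,0],[0.002,0,0],0.05]]'; python3 -m creep '[[[0,0,0],[0.001,0,0],0.05],[[0,0,0],[0.001,0,0],0.05]]' | grep -E "pos|force";python3 -m creep '[[[0,0,0],[0.001,0,0],0.05],[[0,0,0],[0.001,0,0],0.05]]' | grep -E "pos|force"
```

```text
time: 4.5
position: [0.5987, -0.1247, 0.2007]
ee_rot: [-0.0, 1.0, -0.024, -0.0]
contact_force: [-5.2, 0.5, 1.5]
grip_width: 0.0502
grasp_force: 2.3
position: [0.5991, -0.1248, 0.2007]
contact_force: [-10.7, 0.2, 6.7]
grasp_force: 5.6
position: [0.5994, -0.1248, 0.2007]
contact_force: [-17.3, -0.3, 11.7]
grasp_force: 8.8
```

```bash
python3 -m creep '[[[0,0,0],[-0.02,0,0],0.05],[[0,0,0],[-0.02,0,-0.05],0.0],[[0,0,0],[-0.02,0,-0.1],0.0],[[0,0,0],[0.0,-0.04,-0.1],0.0],[[0,0,0],[0.025,-0.08,-0.1],0.0],[[0,0,0],[0.052,-0.095,-0.1],0.0],[[0,0,0],[0.052,-0.095,-0.06],0.0],[[0,0,0],[0.052,-0.095,-0.02],0.0],[[0,0,0],[0.052,-0.095,0],0.0],[[0,0,0],[0.052,-0.095,0],0.0],[[0,0,0],[0.052,-0.095,0],0.0]]'; python3 look.py
```

```text
time: 6.0
position: [0.6577, -0.0324, 0.2016]
ee_rot: [0.0, 1.0, -0.024, 0.001]
contact_force: [0.0, -0.9, 0.5]
grip_width: 0.0001
grasp_force: 0.0
t 6.0 tip rack mm [-43.3 184.7  15.6] tool axes in rack (cols)
 [[ 1.     0.     0.001]
 [ 0.    -1.    -0.   ]
 [ 0.001  0.    -1.   ]] 
F [ 0.  -0.9  0.5] w 0.0001
tin 16700 [-22.4 104.5] [44.9 76.4] 0.05 z 52.9 p1/99 [[-44.0, 69.2], [-0.3, 142.3]]
rail x [-0.4 23.1]
```

```bash
python3 -m creep '[[[0,0,0],[-0.002,0.010,0],0],[[0,0,0],[-0.002,0.020,0],0],[[0,0,0],[-0.002,0.027,0],0],[[0,0,0],[-0.002,0.032,0],0],[[0,0,0],[-0.002,0.036,0],0],[[0,0,0],[-0.002,0.040,0],0],[[0,0,0],[-0.002,0.042,0],0],[[0,0,0],[-0.002,0.042,0],0]]'; python3 look.py
```

```text
time: 6.85
position: [0.6535, -0.0744, 0.2017]
ee_rot: [-0.0, 1.0, -0.024, 0.001]
contact_force: [-0.3, 4.5, 4.3]
grip_width: 0.0004
grasp_force: 2.5
t 6.85 tip rack mm [-45.6 142.7  15.7] tool axes in rack (cols)
 [[ 1.    -0.     0.001]
 [-0.    -1.     0.001]
 [ 0.001 -0.001 -1.   ]] 
F [-0.3  4.5  4.3] w 0.0004
tin 22162 [-23.4  74.5] [100.6  46.5] 89.98 z 53.3 p1/99 [[-45.6, 27.3], [-0.3, 124.5]]
rail x [-0.2 22.8]
```

```bash
python3 -m creep '[[[0,0,0],[0,0.002,0],0],[[0,0,0],[0,0.003,0],0],[[0,0,0],[0,0.004,0],0],[[0,0,0],[0,0.004,0],0]]'| grep -E "pos|force"; for i in 1 2; do python3 -m creep '[[[0,0,0],[0,0.001,0],0],[[0,0,0],[0,0.001,0],0]]' | grep -E "pos|force"; done; python3 look.py
```

```text
position: [0.6533, -0.0783, 0.2016]
contact_force: [-1.1, 4.1, 5.6]
grasp_force: 2.6
position: [0.6533, -0.0793, 0.2016]
contact_force: [-1.2, 5.6, 5.0]
grasp_force: 2.6
position: [0.6532, -0.0803, 0.2016]
contact_force: [-0.0, 5.6, 5.1]
grasp_force: 2.7
t 7.7 tip rack mm [-45.6 136.8  15.6] tool axes in rack (cols)
 [[ 1.     0.     0.001]
 [ 0.    -1.     0.001]
 [ 0.001 -0.001 -1.   ]] 
F [-0.   5.6  5.1] w 0.0004
tin 22091 [-23.4  68.8] [ 46.8 100.3] 0.09 z 53.3 p1/99 [[-45.5, 21.4], [-0.3, 118.5]]
rail x [-0.4 22.8]
```

```bash
for i in 1 2 3 4; do python3 -m creep '[[[0,0,0],[0,0.001,0],0],[[0,0,0],[0,0.001,0],0]]' | grep -E "pos|contact"; done
```

```text
position: [0.6532, -0.0806, 0.2016]
contact_force: [0.5, 11.1, 5.4]
position: [0.6532, -0.0808, 0.2017]
contact_force: [-0.2, 15.9, 6.3]
position: [0.6532, -0.081, 0.2016]
contact_force: [1.1, 22.3, 7.0]
position: [0.6532, -0.0813, 0.2017]
contact_force: [0.9, 28.9, 7.7]
```

```bash
python3 -m creep '[[[0,0,0],[0,-0.02,0],0],[[0,0,0],[0,-0.02,-0.05],0],[[0,0,0],[0,-0.02,-0.09],0],[[0,0,0],[-0.04,0.02,-0.09],0.035],[[0,0,0],[-0.079,0.050,-0.09],0.035],[[0,0,0],[-0.079,0.050,-0.09],0.035],[[0,0,0],[-0.079,0.050,-0.045],0.035],[[0,0,0],[-0.079,0.050,0],0.035],[[0,0,0],[-0.079,0.050,0],0.035]]' | grep -E "pos|contact"; python3 look.py
python3 -m creep '[[[0,0,0],[0.010,0,0],0.035],[[0,0,0],[0.018,0,0],0.035],[[0,0,0],[0.022,0,0],0.035],[[0,0,0],[0.024,0,0],0.035],[[0,0,0],[0.026,0,0],0.035],[[0,0,0],[0.026,0,0],0.035]]'| grep -E "pos|contact"; python3 look.py
```

```text
position: [0.5699, -0.1303, 0.1961]
contact_force: [-0.8, 0.6, 0.5]
t 9.45 tip rack mm [-128.2   83.2   10.1] tool axes in rack (cols)
 [[ 1.    -0.    -0.008]
 [-0.    -1.     0.002]
 [-0.008 -0.002 -1.   ]] 
F [-0.8  0.6  0.5] w 0.0344
tin 65862 [-54.2  58.9] [120.1  66.9] 89.81 z 53.4 p1/99 [[-87.0, 1.7], [-21.8, 117.9]]
position: [0.5976, -0.1316, 0.201]
contact_force: [-0.0, 0.5, -0.8]
t 10.1 tip rack mm [-98.9  82.8  15. ] tool axes in rack (cols)
 [[ 1.     0.001  0.   ]
 [ 0.001 -1.    -0.   ]
 [ 0.     0.    -1.   ]] 
F [-0.   0.5 -0.8] w 0.0353
tin 71877 [-45.2  58.9] [ 90.6 120.1] 0.33 z 53.4 p1/99 [[-89.3, 1.8], [-0.7, 117.9]]
rail x [ 1.2 11.6]
```

```bash
for i in 1 2 3; do python3 -m creep '[[[0,0,0],[0.001,0,0],0.035],[[0,0,0],[0.001,0,0],0.035]]' | grep -E "pos|contact"; done; python3 look.py
```

```text
position: [0.5983, -0.1317, 0.2007]
contact_force: [-2.8, 0.1, 1.2]
position: [0.5987, -0.1317, 0.2007]
contact_force: [-9.1, -0.2, 6.6]
position: [0.5991, -0.1318, 0.2007]
contact_force: [-14.9, 0.7, 11.9]
t 10.75 tip rack mm [-98.5  82.8  14.7] tool axes in rack (cols)
 [[ 1.     0.    -0.006]
 [ 0.    -1.     0.001]
 [-0.006 -0.001 -1.   ]] 
F [-14.9   0.7  11.9] w 0.035
tin 72161 [-45.  59.] [ 90.1 119.9] 0.06 z 53.4 p1/99 [[-88.5, 1.8], [-0.6, 117.9]]
rail x [ 1.2 11.9]
```

```bash
python3 -m creep '[[[0,0,0],[-0.025,0,0],0],[[0,0,0],[-0.025,0,-0.05],0],[[0,0,0],[-0.015,0,-0.1],0],[[0,0,0],[-0.015,0,-0.15],0],[[0,0,0],[-0.015,0,-0.2],0],[[0,0,0],[-0.015,0,-0.25],0],[[0,0,0],[-0.015,0,-0.3],0],[[0,0,0],[-0.015,0,-0.35],0],[[0,0,0],[-0.015,0,-0.365],0],[[0,0,0],[-0.015,0,-0.365],0],[[0,0,0],[-0.015,0,-0.365],0]]' ; python3 -c "
from h import *
tool()"
```

```text
time: 11.9
position: [0.5855, -0.1311, 0.5644]
ee_rot: [-0.0, 1.0, -0.024, -0.001]
contact_force: [-0.3, 0.3, -0.2]
grip_width: 0.0008
grasp_force: 0.0
t 11.9 tip rack mm [-111.3   82.8  378.4] tool axes in rack (cols)
 [[ 1.     0.    -0.001]
 [ 0.    -1.     0.   ]
 [-0.001 -0.    -1.   ]] 
F [-0.3  0.3 -0.2] w 0.0008
```

```bash
python3 -m creep '[[[0,0,0],[0,0.045,0],0],[[0,0,0],[0,0.09,0],0],[[0,0,0],[0,0.135,0],0],[[0,0,0],[0,0.18,0],0],[[0,0,0],[0,0.221,0],0],[[0,0,0],[0,0.221,0],0],[[0,0,0],[0,0.221,0],0],[[0,0,0],[-0.002,0.221,0.04],0],[[0,0,0],[-0.002,0.221,0.078],0],[[0,0,0],[-0.002,0.221,0.078],0],[[0,0,0],[-0.002,0.221,0.078],0]]' ; python3 -c "
from h import *
tool()
import numpy as np
for th in np.arange(1.55,-.05,-.1):
    r=245; c=np.array([-76+r*np.cos(th)-13*np.sin(th),50+r*np.sin(th)+13*np.cos(th)])
    print(round(th,2),'tip y,z',(c-[15,0]).round(0))
"
```

```text
time: 13.0
position: [0.5735, -0.3509, 0.4883]
ee_rot: [-0.0, 1.0, -0.023, -0.0]
contact_force: [-0.6, -1.0, 0.8]
grip_width: 0.0002
grasp_force: 0.0
t 13.0 tip rack mm [-112.7 -137.3  302.3] tool axes in rack (cols)
 [[ 1.     0.001 -0.   ]
 [ 0.001 -1.     0.   ]
 [-0.    -0.    -1.   ]] 
F [-0.6 -1.   0.8] w 0.0002
1.55 tip y,z [-99. 295.]
1.45 tip y,z [-74. 295.]
1.35 tip y,z [-50. 292.]
1.25 tip y,z [-26. 287.]
1.15 tip y,z [ -3. 279.]
1.05 tip y,z [ 20. 269.]
0.95 tip y,z [ 41. 257.]
0.85 tip y,z [ 61. 243.]
0.75 tip y,z [ 79. 227.]
0.65 tip y,z [ 96. 209.]
0.55 tip y,z [111. 189.]
0.45 tip y,z [124. 168.]
0.35 tip y,z [135. 146.]
0.25 tip y,z [143. 123.]
0.15 tip y,z [149.  99.]
0.05 tip y,z [153.  75.]
```

```bash
python3 -m creep '[[[0,0,0],[0,-0.020,0],0],[[0,0,0],[0,-0.038,0.007],0],[[0,0,0],[0,-0.050,0.007],0],[[0,0,0],[0,-0.063,0.007],0],[[0,0,0],[0,-0.075,0.008],0],[[0,0,0],[0,-0.087,0.010],0],[[0,0,0],[0,-0.099,0.012],0],[[0,0,0],[0,-0.111,0.015],0],[[0,0,0],[0,-0.123,0.019],0],[[0,0,0],[0,-0.134,0.023],0],[[0,0,0],[0,-0.146,0.028],0],[[0,0,0],[0,-0.157,0.033],0],[[0,0,0],[0,-0.168,0.039],0],[[0,0,0],[0,-0.178,0.045],0],[[0,0,0],[0,-0.178,0.045],0]]' ; cat > bar.py <<'E'
from h import *
tool()
for n in("side","scene"):
    im,d,c=grab(n); X=rack(cloud(d,c)).reshape(-1,3); 
    b=X[(abs(X[:,0]+113)<15)&(X[:,2]>30)&(X[:,1]>-50)&(X[:,1]<235)]
    e=np.c_[b[:,1]+76,b[:,2]-50]; rr=np.hypot(*e.T); a=np.arctan2(e[:,1],e[:,0]); h,ed=np.histogram(a[(rr>130)&(rr<310)],bins=np.arange(-.1,1.7,.04)); k=h.argmax(); s=(rr>130)&(rr<310)&(abs(a-ed[k]-.02)<.15)
    print(n,"bar angle",np.median(a[s]).round(3),s.sum(),"mode",ed[k].round(2),h[k])
E
python3 bar.py
```

```text
time: 14.5
position: [0.5815, -0.1727, 0.4416]
ee_rot: [-0.0, 1.0, -0.023, -0.001]
contact_force: [0.2, -0.5, -0.3]
grip_width: 0.0004
grasp_force: 0.0
t 14.5 tip rack mm [-113.4   41.1  255.6] tool axes in rack (cols)
 [[ 1.     0.002 -0.002]
 [ 0.002 -1.     0.001]
 [-0.002 -0.001 -1.   ]] 
F [ 0.2 -0.5 -0.3] w 0.0004
side bar angle 1.035 892 mode 1.02 350
scene bar angle 1.009 1081 mode 0.98 260
```

```bash
python3 -m creep '[[[0,0,0],[0,-0.010,0.006],0],[[0,0,0],[0,-0.020,0.013],0],[[0,0,0],[0,-0.029,0.021],0],[[0,0,0],[0,-0.038,0.029],0],[[0,0,0],[0,-0.047,0.038],0],[[0,0,0],[0,-0.055,0.047],0],[[0,0,0],[0,-0.063,0.057],0],[[0,0,0],[0,-0.070,0.067],0],[[0,0,0],[0,-0.077,0.077],0],[[0,0,0],[0,-0.083,0.088],0],[[0,0,0],[0,-0.089,0.099],0],[[0,0,0],[0,-0.094,0.110],0],[[0,0,0],[0,-0.098,0.121],0],[[0,0,0],[0,-0.102,0.133],0],[[0,0,0],[0,-0.105,0.145],0],[[0,0,0],[0,-0.108,0.157],0],[[0,0,0],[0,-0.110,0.167],0],[[0,0,0],[0,-0.112,0.177],0],[[0,0,0],[0,-0.112,0.177],0]]' ; python3 bar.py
```

```text
time: 16.5
position: [0.5864, -0.0619, 0.2642]
ee_rot: [-0.0, 1.0, -0.024, -0.001]
contact_force: [-0.1, 0.6, -0.4]
grip_width: 0.0007
grasp_force: 0.0
t 16.5 tip rack mm [-113.8  152.    78.2] tool axes in rack (cols)
 [[ 1.     0.    -0.002]
 [ 0.    -1.     0.   ]
 [-0.002 -0.    -1.   ]] 
F [-0.1  0.6 -0.4] w 0.0007
side bar angle 0.136 473 mode 0.1 148
scene bar angle 0.11 850 mode 0.1 331
```

Now press down to the stop: bar level means the tip at z = 65.

```bash
python3 -m creep '[[[0,0,0],[0,0,0.004],0],[[0,0,0],[0,0,0.008],0],[[0,0,0],[0,0,0.011],0],[[0,0,0],[0,0,0.011],0]]' | grep -E "pos|contact"; for i in 1 2 3 4; do python3 -m creep '[[[0,0,0],[0,0,0.001],0],[[0,0,0],[0,0,0.001],0]]' | grep -E "pos|contact"; done
```

```text
position: [0.5866, -0.0621, 0.2543]
contact_force: [0.4, 0.1, 0.3]
position: [0.5867, -0.0621, 0.2537]
contact_force: [0.2, -0.0, -0.0]
position: [0.5868, -0.0621, 0.2527]
contact_force: [-0.6, 0.0, 0.0]
position: [0.5867, -0.062, 0.2516]
contact_force: [0.4, -0.5, 0.2]
position: [0.5868, -0.0621, 0.2513]
contact_force: [-2.5, 0.0, 7.5]
```

```bash
for i in 1 2; do python3 -m creep '[[[0,0,0],[0,0,0.001],0],[[0,0,0],[0,0,0.001],0],[[0,0,0],[0,0,0.001],0]]' | grep -E "pos|contact"; done
python3 -m creep '[[[0,0,0],[0,0,-0.05],0],[[0,0,0],[0,0,-0.1],0],[[0,0,0],[0,0,-0.15],0],[[0,0,0],[0,0,-0.2],0],[[0,0,0],[-0.05,0,-0.24],0],[[0,0,0],[-0.1,0,-0.24],0],[[0,0,0],[-0.12,0,-0.24],0],[[0,0,0],[-0.12,0,-0.24],0]]' | grep -E "pos|contact"; python3 bar.py; python3 look.py
python3 - <<'E'
from h import *
a,_,_=grab("side"); b,_,_=grab("scene"); im=np.hstack([cv2.resize(a[170:320,200:440],(400,250)),cv2.resize(b[180:350,140:412],(400,250))])
cv2.imwrite("pics/end.png",im[...,::-1])
E
```

```text
position: [0.5868, -0.0621, 0.2512]
contact_force: [-6.6, 1.0, 16.8]
position: [0.5869, -0.062, 0.251]
contact_force: [-10.1, 2.4, 26.1]
position: [0.4641, -0.0561, 0.4897]
contact_force: [1.3, -0.1, 0.6]
t 19.2 tip rack mm [-235.7  151.8  303.7] tool axes in rack (cols)
 [[ 1.     0.     0.001]
 [ 0.    -1.    -0.   ]
 [ 0.001  0.    -1.   ]] 
F [ 1.3 -0.1  0.6] w 0.0002
side bar angle 0.073 494 mode 0.06 224
scene bar angle 0.057 845 mode 0.06 323
t 19.3 tip rack mm [-232.9  151.6  303.2] tool axes in rack (cols)
 [[ 1.     0.     0.001]
 [ 0.    -1.    -0.   ]
 [ 0.001  0.    -1.   ]] 
F [ 1.1 -0.3  0.1] w 0.0003
tin 5359 [-60.6  59.8] [ 54.3 119.7] 0.07 z 53.4 p1/99 [[-87.5, 1.9], [-34.4, 118.7]]
```

View pics/end.png

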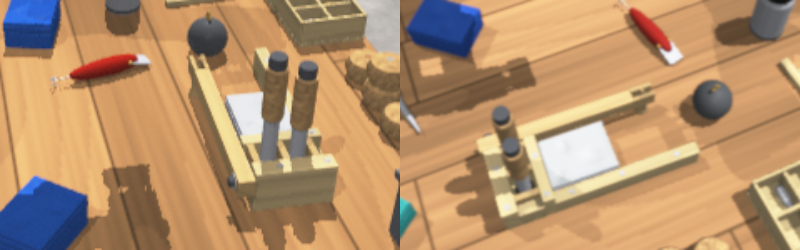

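The picture shows the bar level across the front with its fork over the peg (right half, 640,95). The tin sits in the corner (580,152). One numeric check before handing in.

```bash
python3 - <<'E'
from h import *
for n in("scene","side"):
    im,d,c=grab(n); X=rack(cloud(d,c)).reshape(-1,3); X=X[~np.isnan(X[:,0])]
    b=X[(abs(X[:,0]+113)<9)&(X[:,2]>50)&(X[:,2]<85)]
    print(n,[(y,np.median(b[abs(b[:,1]-y)<12,2]).round(1)) for y in(-60,0,60,120,170)])
    t=X[(abs(X[:,2]-54)<4)&(X[:,0]>-97)&(X[:,0]<-1.5)&(X[:,1]>2)&(X[:,1]<160)]
    r=cv2.minAreaRect(t[:,:2].astype(np.float32)); print(np.round(r[0],1),np.round(r[1],1),round(r[2],1))
E
```

```text
scene [(-60, np.float64(64.3)), (0, np.float64(64.5)), (60, np.float64(64.6)), (120, np.float64(64.2)), (170, np.float64(63.7))]
[-45.2  59.8] [115.7  87.3] 89.9
side [(-60, np.float64(66.2)), (0, np.float64(66.9)), (60, np.float64(66.9)), (120, np.float64(67.5)), (170, np.float64(67.7))]
[-45.6  71.1] [ 88.7 105.9] 2.8
```

```bash
python3 -c "
from station import robot
print(robot.job_done())"
```

```text
the job is handed in; nothing more can be done
None
```

The bait tin sits square and flush in the corner against the rail and cheek, the gate bar is level over its peg, and the arm touched none of the other gear; the job was handed in at about 19.5 s of the 67 s limit.

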